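# Clear the colour-lab bench into the sample store and the pen tray

### The job

Clear up after a colour match: lay both marker pens flat on the floor of the black pen tray, and stand the two colour samples upright, one in each cell of the grey sliding sample tray. Once both samples are in, push the sample tray fully home under the low white shelf, with the samples still standing, and leave the beaker, the card box and the paint jar where they are.

Things in the scene. Friction and masses are not known exactly. Their poses are not given: they have to be found in the camera images.
- green_sample: Cast dark green colour sample, a solid upright cylinder 44 mm in diameter and 60 mm high, 0.11 kg; origin at the centre of its underside, z up its axis. Starts standing on the bench.
- ivory_sample: Cast ivory colour sample, a solid upright cylinder 44 mm in diameter and 60 mm high, 0.11 kg; origin at the centre of its underside, z up its axis. Starts standing on the bench.
- red_marker: Red marker pen lying on the bench: 120 mm long (along its x axis), about 20 mm square in section (does not roll), white body 18 mm square, red cap at its +x end, 35 g; origin at the middle of its underside (the pen's middle is 10 mm above it).
- blue_marker: Blue marker pen lying on the bench: 120 mm long (along its x axis), about 20 mm square in section (does not roll), white body 18 mm square, blue cap at its +x end, 35 g; origin at the middle of its underside (the pen's middle is 10 mm above it).
- red_marker_center (a point): The middle of the red marker pen.
- blue_marker_center (a point): The middle of the blue marker pen.
- pen_tray: Black open pen tray fixed to the bench, 190 mm (x) by 160 mm (y), walls 5 mm thick and 30 mm high, inner floor 5 mm above the bench; origin at the centre of its underside, on the bench. It may stand on the left or on the right.
- sample_tray (a joint): Slide of the grey sample tray, in m: 0 = fully home under the shelf (against its stop), 0.15 = pulled out as far as it goes towards the robot. It starts pulled out. Moves along the x axis of point tray_middle: pushing towards +x of that point lowers the value. Friction about 1.5 N; it stays where it is left.
- tray_middle (a point): Point on the sample tray's floor midway between its two cells, 12 mm above the bench, level with the cell floors; moves with the tray. x points into the store (the way to push), y to the left, z up.
- cell_left (a point): Centre of the floor of the tray's left cell. Each cell is 76 mm (x) by 78 mm (y) inside; the walls round the cells and between them are 4 mm thick and rise 18 mm above the cell floor. Axes as tray_middle.
- cell_right (a point): Centre of the floor of the tray's right cell; same sizes and axes.
- tray_handle (a point): Centre of the top of the tray's upright blue handle block, 100 mm in front of the cells' centre line: 16 mm thick (along the tray's x), 44 mm wide (along its y), rising 53 mm from the tray's floor, and free on all four sides. Axes as tray_middle.
- shelf_edge (a point): Middle of the lower front edge of the low white fixed shelf, its underside 92 mm above the bench; the shelf is 8 mm thick, reaches 90 mm back from here and 98 mm to either side. Axes as tray_middle. With the tray home the cells are all under the shelf and the handle is 60 mm in front of this edge.
- beaker: Glass beaker of dark paint, 70 mm in diameter, 92 mm high; origin at the centre of its underside. Leave alone.
- card_box: White card box with a green top, 75 x 95 x 59 mm high; origin at the centre of its underside. Leave alone.
- paint_jar: Olive paint jar with a black cap, 56 mm in diameter, 75 mm high; origin at the centre of its underside. Leave alone.
Not all that is in view belongs to the job. Leave any green or turquoise look-alike of the red_marker alone.

How it is judged:
By the outcome, as a careful person would: the job done as asked, in the order asked, and still so for the second after the job is handed in, with the robot touching nothing.
It also fails if it takes over 72 s, if anything falls off the work surface, if the arm or the gripper's body presses on something with over 40 N, if the wrist force passes 120 N, or if a joint passes its speed limit or range.

### The arm

A 6-joint arm with a two-finger parallel gripper is mounted at the origin on the work surface. World frame = base frame: x ahead of the robot, y to its left, z up, the work surface at z = 0. Lengths are in mm, angles in degrees, forces in N, time in s.
With the tool pointing down it reaches from about 350 to 850 mm from the base axis. Payload 8.1 kg.
Tool frame: the origin (TCP) lies where the fingers leave the gripper's body, on its centre line; the fingertips stand 73 mm ahead of it and the grasp point (between the pads) lies 54 mm ahead of it; z points along the fingers, y is the line along which they close (so a half turn about z gives the same grasp; the last joint's range is limited). The gripper opens to 85 mm and grips with 20 to 120 N. Pads are 22 mm wide; open, the fingers measure 114 mm over their backs; the gripper's body (76 mm by 85 mm) begins 54 mm behind the grasp point. The pads swing forward as they close: fully open they stand 13 mm farther back than shut.
Start: joints at [62.086, 7.471, 85.268, -0, 87.261, -4.893], TCP at [234.625, 552.229, 303.892] pointing down, gripper open.
Joint ranges: [-169.43, 169.43], [-51.17, 129.36], [1.28, 143.12], [-76.62, 256.62], [0, 156.53], [-152.29, 152.29]. Speed limits (degrees/s): [136.94, 136.94, 159.86, 180, 180, 180].

### API

Orientations are given as [roll, pitch, yaw] about the fixed x, y, z axes, in that order (R = Rz(yaw) Ry(pitch) Rx(roll)).
In Python, from bench import sense, optics, r gives the robot as it stands.
- The arm moves only by the tool servo_tool, never from a script. Its argument "plan" is a list that holds one entry, the list of rows, each a list of 5 numbers: the shift along the world's x, y, z in m, then the turn about the world's z in degrees, then the finger opening in m, from 0 to 0.0854. A call has 1 to 10 rows; each row shifts and turns the commanded pose from where the row before left it; what a row does not reach is not made up. A row lasts 1/10 s, in which the tool goes at most 50 mm and 8.59 degrees, less where a joint would pass 70% of its speed; a pose out of reach is approached as far as the arm can. A call is refused whole if a number of a shift passes 0.05 or a number of a turn 8.59, either way. A call with a gripper value outside its range is refused whole. The fingers move at their own pace and stop on an object; "force" is the grip in N (left out, the last holds). Time passes only in rows, so rows that do not move let the fingers close. It gives the time, the measured TCP pose, the force, the opening and the grip force at its end, in the units of the state.
- sense(): the state, without advancing time (a new reading comes with each control period).
- optics.snapshot(name): name is "scene" or "top" or "wrist"; returns a dict with "frame" (420x560x3 uint8, blue, green, red), "fx", "fy", "cx", "cy" (pixels), "cam_to_world" (4x4, takes a point from camera to world coordinates). Camera axes: x right, y down, z forward; pixel columns grow to the right and rows downward; lengths in mm; the calibration is good to about 2 mm. A picture is of the moment at which its call begins. There is no depth.
- r.hand_in(): hands the job in; it is judged then, once.
The state is a dict: "time": time; "joint_pos": joint angles; "qd": joint speeds; "joint_efforts": joint torques, N m; "tool_pos": TCP position; "tcp_rot": TCP orientation; "ft_force": force on the tool from outside, world axes, zero at the start; "wrist_torque": the same for the moment, N m; "finger_gap": finger opening in mm; "grip_force": force on a finger pad.
Only numpy, scipy, OpenCV 4.12 (cv2) and the standard library are available. Lean on these libraries where they do the work, as an engineer would, in place of code of your own. Each camera call takes 0.05 s, during which the arm holds its last target. There are 200 camera calls.

## Working session

There is one attempt and no reset: what is moved stays moved. The work goes in short steps, Python scripts to look and compute and a tool call to move; the robot and the scene stay as the last step left them, time stands still between calls to the robot, and variables do not carry over. Pictures are saved under pics/ and viewed, at most 10 in all, crops included, and the job is handed in when it is done.

Besides the shell and the picture viewer there is one more tool, called after "Emit:" by a JSON object that holds its "op" and its "data". servo_tool: Moves the arm, as the interface text tells. Its arguments: {"type":"object","properties":{"plan":{"type":"array"},"force":{"type":"number"}},"required":["plan"]}

```bash
mkdir -p pics; ls; cat > h.py <<'E'
import numpy as np, cv2
from bench import sense, optics, r
def snap(n,f=None):
    s=optics.snapshot(n)
    if f: cv2.imwrite('pics/'+f,s['frame'])
    return s
def ray(s,u,v,z):
    T=np.array(s['cam_to_world']);d=T[:3,:3]@[(u-s['cx'])/s['fx'],(v-s['cy'])/s['fy'],1];o=T[:3,3]
    return (o+d*(z-o[2])/d[2])
def proj(s,p):
    q=np.linalg.inv(np.array(s['cam_to_world']))@np.append(p,1)
    return s['fx']*q[0]/q[2]+s['cx'],s['fy']*q[1]/q[2]+s['cy']
E
python3 - <<'E'
from h import *
for n in('top','scene'):
    s=snap(n,n+'0.png');np.save(n+'0.npy',s,allow_pickle=True);print(np.round(s['cam_to_world'],3),s['fx'],s['cx'],s['cy'])
print(sense())
E
```

```text
pics
[[ 9.000000e-03 -9.900000e-01  1.430000e-01  3.419040e+02]
 [-1.000000e+00 -9.000000e-03 -1.000000e-03 -1.731800e+01]
 [ 2.000000e-03 -1.430000e-01 -9.900000e-01  1.397841e+03]
 [ 0.000000e+00  0.000000e+00  0.000000e+00  1.000000e+00]] 476.4788677343231 278.1194503706841 210.47219518498815
[[-8.170000e-01  3.100000e-01 -4.870000e-01  1.036086e+03]
 [ 5.770000e-01  4.120000e-01 -7.050000e-01  7.552110e+02]
 [-1.800000e-02 -8.570000e-01 -5.160000e-01  6.634180e+02]
 [ 0.000000e+00  0.000000e+00  0.000000e+00  1.000000e+00]] 410.41982325232607 279.45768776974836 211.59581231118923
{'time': 0.1, 'joint_pos': array([ 6.20863941e+01,  7.51151657e+00,  8.53247257e+01, -5.36922824e-04,
        8.72626792e+01, -4.89406161e+00]), 'qd': array([-0.07180196, -0.05487403, -0.08360918, -0.04150569, -0.02093086,
       -0.04384016]), 'joint_efforts': array([ 1.78668124e-03, -5.70947278e+01, -5.01946056e+01, -8.00719704e-05,
        8.07767414e-03,  8.56120278e-05]), 'tool_pos': array([234.4354611 , 551.88062565, 302.92540996]), 'tcp_rot': array([-1.79901393e+02, -7.90503250e-03,  1.56980475e+02]), 'ft_force': array([ 0.40718225, -0.37207268, -0.45993453]), 'wrist_torque': array([-0.00242111,  0.02131426, -0.04720187]), 'grip_force': 0.0, 'finger_gap': 85.62709926278558}
```

View pics/top0.png

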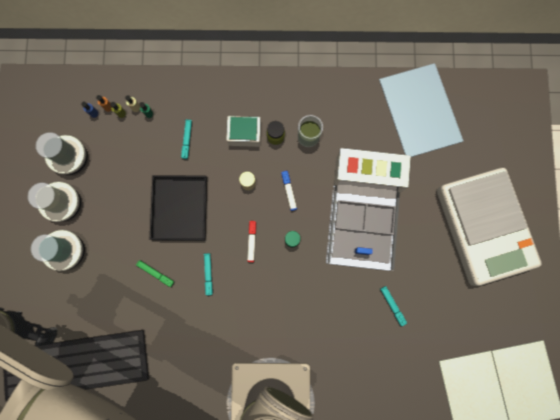

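View pics/scene0.png

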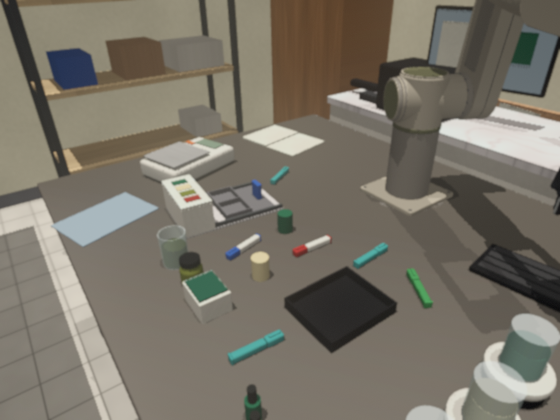

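The top view shows:
- Red marker at about (252,241) and blue marker at (289,190).
- Ivory sample at (247,180) and green sample at (292,240).
- Pen tray at (179,208).
- Sample tray at (363,230) with its handle at (364,251), and the shelf at (374,168).

The turquoise and green pens are decoys.

```bash
python3 - <<'E'
from h import *
S={n:np.load(n+'0.npy',allow_pickle=True).item() for n in('top','scene')}
s=S['top'];f=s['frame'];hsv=cv2.cvtColor(f,cv2.COLOR_BGR2HSV)
def blob(name,lo,hi,roi,z):
    x0,y0,x1,y1=roi;m=cv2.inRange(hsv,lo,hi);k=np.zeros_like(m);k[y0:y1,x0:x1]=m[y0:y1,x0:x1]
    n,l,st,c=cv2.connectedComponentsWithStats(k);i=1+np.argmax(st[1:,4])
    pts=np.argwhere(l==i)[:,::-1].astype(np.float32);(cx,cy),wh,a=cv2.minAreaRect(pts)
    P=np.array([ray(s,*p,z)[:2] for p in pts]);rw=cv2.minAreaRect(P.astype(np.float32))
    box=cv2.boxPoints(rw)
    print(name,len(pts),'centroid px',pts.mean(0).round(1),'world mean',P.mean(0).round(1),'rect',np.round(rw[0],1),np.round(rw[1],1),round(rw[2],1));return P
blob('ivory',(20,30,110),(40,255,255),(230,165,265,197),30)
blob('green',(60,90,20),(95,255,255),(278,225,308,255),30)
rc=blob('redcap',(0,120,80),(8,255,255),(240,215,265,245),15)
rb=blob('redbody',(0,0,120),(180,70,255),(240,225,265,270),15)
bc=blob('bluecap',(105,120,60),(130,255,255),(275,165,300,195),15)
bb=blob('bluebody',(0,0,110),(180,80,255),(275,175,305,215),15)
def pen(c,b,n):
    P=np.vstack([c,b]).astype(np.float32);r_=cv2.minAreaRect(P);d=c.mean(0)-b.mean(0)
    print(n,'pen rect',np.round(r_[0],1),np.round(r_[1],1),'yaw',np.degrees(np.arctan2(d[1],d[0])).round(1))
pen(rc,rb,'red');pen(bc,bb,'blue')
blob('pentray',(0,0,0),(180,255,32),(140,165,220,250),15)
blob('handle',(105,130,50),(125,255,255),(350,235,385,265),65)
cv2.imwrite('pics/c1.png',cv2.resize(f[140:280,320:420],None,fx=4,fy=4,interpolation=2))
g=f[165:275,145:315];cv2.imwrite('pics/c2.png',cv2.resize(g,None,fx=4,fy=4,interpolation=2))
E
```

```text
ivory 232 centroid px [246.6 178.5] world mean [633.3  75.1] rect [631.9  75.3] [47.8 49.9] 0.6
green 188 centroid px [292.1 238.6] world mean [458.2 -59.1] rect [458.6 -58.8] [43.3 40.3] 0.4
redcap 95 centroid px [251.9 226.9] world mean [492.5  57.9] rect [493.8  59.1] [38.2 20.4] 0.9
redbody 217 centroid px [250.8 246.6] world mean [435.2  60.1] rect [435.4  60.1] [24.4 73.3] 88.1
bluecap 77 centroid px [285.4 177. ] world mean [642.1 -38.7] rect [642.7 -39. ] [36.2 19.2] 11.5
bluebody 249 centroid px [290.4 195.4] world mean [587.  -53.9] rect [590.2 -54. ] [84.2 30.8] 14.2
red pen rect [455.8  59.4] [ 24.4 114.1] yaw -2.2
blue pen rect [605.  -50.3] [114.9  30.8] yaw 15.4
pentray 230 centroid px [168.4 190.8] world mean [597.5 305.7] rect [584.6 320. ] [115.1 227.3] 50.5
handle 86 centroid px [363.3 250.6] world mean [ 423.5 -257.1] rect [ 423.8 -257.7] [13.9 42.1] 0.5
```

View pics/c1.png

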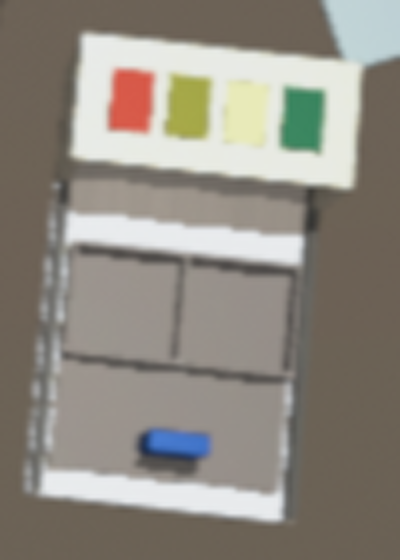

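The crop shows the sample tray pulled out and yawed about -5°. The cell divider is at crop (180,308), the handle at (178,443), and the shelf front edge runs from (72,158) to (355,187).

```bash
python3 - <<'E'
from h import *
s=np.load('top0.npy',allow_pickle=True).item();f=s['frame'];hsv=cv2.cvtColor(f,cv2.COLOR_BGR2HSV)
# shelf
m=np.zeros(f.shape[:2],np.uint8);m[145:190,330:415]=((hsv[...,2]>165)|(hsv[...,1]>150))[145:190,330:415]
n,l,st,c=cv2.connectedComponentsWithStats(m);i=1+np.argmax(st[1:,4]);pts=np.argwhere(l==i)[:,::-1].astype(np.float32)
P=np.array([ray(s,*p,100)[:2] for p in pts],np.float32);rc=cv2.minAreaRect(P);print('shelf',rc,cv2.boxPoints(rc).round(1).tolist())
# shelf edge: fit front edge (lowest row by column)
cols=np.arange(342,405);e=np.array([ray(s,u,pts[pts[:,0]==u][:,1].max()+.5,96)[:2] for u in cols if (pts[:,0]==u).any()])
k=np.polyfit(e[:,1],e[:,0],1);print('front edge yaw',-np.degrees(np.arctan(k[0])),e[0],e[-1])
for name,(u,v),z in (('divider',(320+180/4,140+308/4),30),('backL',(320+77/4,140+248/4),30),('backR',(320+299/4,140+268/4),30),('frontL',(320+63/4,140+355/4),30),('frontR',(320+286/4,140+380/4),30),('handletop',(320+178/4,140+439/4),65),('railL0',(320+60/4,140+190/4),10),('railL1',(320+35/4,140+490/4),10)):
    print(name,ray(s,u,v,z)[:2].round(1))
# pen tray
V=cv2.GaussianBlur(hsv[...,2],(3,3),0)
print(V[208,140:220].tolist());print(V[165:255,179].tolist())
print(V[185,140:220].tolist());print(V[235,140:220].tolist())
for u,v in ((151,208),(207,208),(179,176),(179,242)): print(ray(s,u,v,30)[:2].round(1))
E
```

```text
shelf ((669.1315307617188, -290.35345458984375), (208.01531982421875, 120.73294067382812), 84.24810028076172) [[598.5999755859375, -387.79998779296875], [718.7999877929688, -399.8999938964844], [739.5999755859375, -192.89999389648438], [619.5, -180.8000030517578]]
front edge yaw -5.829250521462077 [ 618.97436306 -195.34493257] [ 600.77008105 -367.68511047]
divider [ 522.9 -269.9]
backL [ 566.2 -195.7]
backR [ 553.  -356.8]
frontL [ 487.9 -184.9]
frontR [ 471.3 -345.4]
handletop [ 425.9 -260.5]
railL0 [ 612.9 -186.1]
railL1 [ 391.5 -166.3]
[107, 107, 107, 107, 107, 107, 107, 107, 104, 96, 78, 53, 33, 28, 36, 47, 54, 56, 56, 56, 56, 56, 57, 57, 57, 57, 58, 58, 58, 58, 58, 59, 59, 59, 59, 59, 59, 59, 59, 60, 60, 60, 60, 61, 61, 61, 61, 61, 61, 61, 61, 62, 62, 62, 62, 62, 63, 63, 63, 63, 63, 63, 60, 54, 47, 47, 61, 83, 100, 107, 108, 108, 108, 108, 108, 108, 108, 108, 108, 108]
[108, 108, 108, 108, 108, 108, 108, 108, 106, 94, 71, 47, 32, 28, 31, 40, 51, 57, 58, 58, 58, 58, 59, 59, 59, 59, 59, 59, 59, 59, 59, 59, 59, 59, 60, 60, 60, 60, 60, 59, 60, 60, 60, 60, 60, 60, 60, 60, 60, 60, 60,
[... 206 characters left out ...]
8, 108, 106, 99, 82, 55, 34, 30, 39, 50, 54, 56, 56, 56, 56, 56, 56, 56, 56, 56, 57, 57, 57, 57, 57, 57, 57, 58, 58, 58, 58, 58, 58, 58, 58, 58, 59, 59, 59, 59, 59, 60, 60, 60, 60, 61, 61, 61, 61, 61, 61, 61, 62, 62, 62, 60, 57, 50, 43, 47, 68, 92, 104, 108, 109, 109, 109, 109, 109, 109, 109, 109, 109]
[108, 108, 108, 108, 108, 108, 108, 105, 95, 78, 55, 35, 29, 36, 47, 54, 56, 57, 57, 57, 57, 57, 57, 57, 57, 57, 58, 58, 58, 58, 58, 58, 58, 59, 59, 60, 60, 60, 60, 60, 60, 60, 61, 61, 61, 61, 61, 61, 61, 61, 61, 62, 62, 63, 63, 63, 63, 63, 63, 63, 63, 61, 58, 52, 48, 55, 76, 97, 106, 108, 108, 108, 108, 108, 108, 108, 108, 108, 108, 108]
[543.3 350.7]
[544.9 188.3]
[638.9 273.2]
[445.4 265.7]
```

View pics/c2.png

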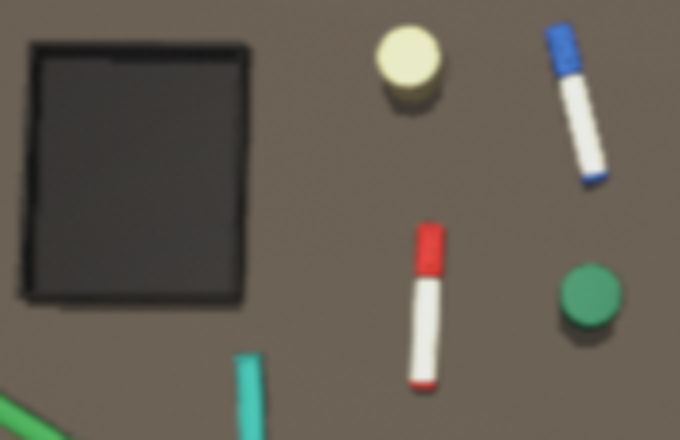

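c2 shows:
- The pen tray's inner floor is clear.
- The ivory top is at crop (409,57) and the green top at (590,294).
- The red pen runs (431,228) to (424,387), about -2° yaw.
- The blue pen runs (560,28) to (595,182), about 14° yaw.

I'll take the red pen first.

Emit:
{"op": "servo_tool", "data": {"plan": [[[0.018,-0.041,-0.011,2,0.05],[0.018,-0.041,-0.011,2,0.05],[0.018,-0.041,-0.011,2,0.05],[0.018,-0.041,-0.011,2,0.05],[0.018,-0.041,-0.011,2,0.05],[0.018,-0.041,-0.011,2,0.05],[0.018,-0.041,-0.011,2,0.05],[0.018,-0.041,-0.011,2,0.05],[0.018,-0.041,-0.011,2,0.05],[0.018,-0.041,-0.011,2,0.05]]], "force": 30}}

```text
time: 1.1
tool_pos: [414.8, 140.4, 193.3]
tcp_rot: [180.0, 0.0, 177.1]
ft_force: [-0.2, 0.7, -0.4]
finger_gap: 50.0
grip_force: 0.0
```

Emit:
{"op": "servo_tool", "data": {"plan": [[[0.02,-0.041,-0.02,0.5,0.05],[0.019,-0.042,-0.02,0,0.05],[0,0,-0.03,0,0.05],[0,0,-0.03,0,0.05],[0,0,-0.01,0,0.05],[0,0,-0.006,0,0.03],[0,0,0,0,0.01],[0,0,0,0,0.01],[0,0,0,0,0.01],[0,0,0,0,0.01]]]}}

```text
time: 2.1
tool_pos: [454.3, 59.7, 79.1]
tcp_rot: [180.0, 0.1, 177.5]
ft_force: [0.9, -0.4, -0.5]
finger_gap: 17.1
grip_force: 33.4
```

Emit:
{"op": "servo_tool", "data": {"plan": [[[0,0,0.04,0,0.01],[0,0,0.04,0,0.01],[0.018,0.036,0,0,0.01],[0.018,0.036,0,0,0.01],[0.018,0.036,0,0,0.01],[0.017,0.036,0,0,0.01],[0.017,0.036,0,0,0.01],[0,0,-0.03,0,0.01],[0,0,-0.03,0,0.01],[0,0,0,0,0.01]]]}}

```text
time: 3.1
tool_pos: [538.3, 238.8, 93.5]
tcp_rot: [-179.8, -0.4, 177.5]
ft_force: [-1.2, -0.1, -1.7]
finger_gap: 16.9
grip_force: 33.5
```

Emit:
{"op": "servo_tool", "data": {"plan": [[[0,0,-0.008,0,0.01],[0,0,-0.006,0,0.01],[0,0,0,0,0.01],[0,0,0,0,0.035],[0,0,0,0,0.04],[0,0,0,0,0.045],[0,0,0.02,0,0.045],[0,0,0.04,0,0.05],[0,0,0.04,0,0.05],[0,0,0,0,0.05]]]}}

```text
time: 4.1
tool_pos: [545.2, 240.7, 191.8]
tcp_rot: [179.8, 0.6, 177.5]
ft_force: [1.2, -0.3, -0.2]
finger_gap: 49.9
grip_force: 0.0
```

```bash
python3 - <<'E'
from h import *
s=snap('top','t1.png');f=s['frame'];print(sense()['tool_pos'])
cv2.imwrite('pics/c3.png',cv2.resize(f[120:270,140:420],None,fx=2.8,fy=2.8,interpolation=2))
E
```

```text
[543.98307617 240.27491242 188.75282563]
```

View pics/c3.png

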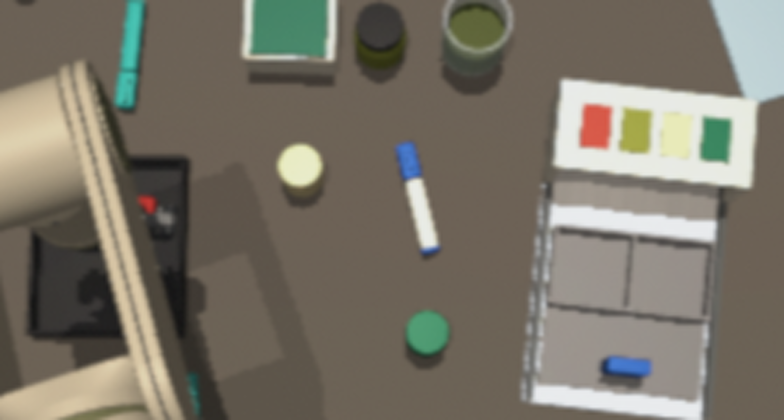

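The red cap is visible inside the pen tray at (147,205). The blue pen is unmoved at (417,200).

Emit:
{"op": "servo_tool", "data": {"plan": [[[0.009,-0.042,0,2,0.05],[0.009,-0.042,0,2,0.05],[0.009,-0.042,0,2,0.05],[0.009,-0.042,0,2,0.05],[0.009,-0.042,0,2,0.05],[0.009,-0.04,-0.02,2,0.05],[0.007,-0.04,-0.02,2.5,0.05],[0,0,-0.025,2,0.05],[0,0,-0.025,0,0.05],[0,0,0,0,0.05]]]}}

```text
time: 5.15
tool_pos: [598.8, -50.5, 88.5]
tcp_rot: [179.8, -0.5, -166.1]
ft_force: [-1.5, 0.2, -0.1]
finger_gap: 49.5
grip_force: 0.0
```

Emit:
{"op": "servo_tool", "data": {"plan": [[[0,0,-0.01,0,0.05],[0,0,-0.006,0,0.05],[0,0,0,0,0.05],[0,0,0,0,0.03],[0,0,0,0,0.01],[0,0,0,0,0.01],[0,0,0,0,0.01],[0,0,0,0,0.01]]]}}

```text
time: 5.95
tool_pos: [603.3, -50.6, 79.1]
tcp_rot: [-180.0, 0.1, -166.0]
ft_force: [0.4, 0.7, 5.4]
finger_gap: 16.9
grip_force: 30.3
```

Emit:
{"op": "servo_tool", "data": {"plan": [[[0,0,0.04,0,0.01],[0,0,0.04,0,0.01],[-0.008,0.044,0,-2,0.01],[-0.008,0.044,0,-2,0.01],[-0.008,0.044,0,-2,0.01],[-0.008,0.044,0,-2,0.01],[-0.008,0.044,0,-2,0.01],[-0.008,0.044,0,-2,0.01],[-0.008,0.044,0,-2,0.01],[-0.005,0.041,0,-2,0.01]]]}}

```text
time: 6.95
tool_pos: [540.5, 300.3, 157.8]
tcp_rot: [-180.0, -0.0, 177.9]
ft_force: [0.8, -0.4, -0.5]
finger_gap: 17.4
grip_force: 29.5
```

Emit:
{"op": "servo_tool", "data": {"plan": [[[0,0,-0.03,0,0.01],[0,0,-0.03,0,0.01],[0,0,-0.008,0,0.01],[0,0,-0.006,0,0.01],[0,0,0,0,0.01],[0,0,0,0,0.01],[0,0,0,0,0.03],[0,0,0,0,0.04],[0,0,0,0,0.04],[0,0,0.02,0,0.04]]]}}

```text
time: 7.95
tool_pos: [539.6, 297.4, 101.1]
tcp_rot: [-179.9, -0.3, 178.0]
ft_force: [-1.2, -0.8, -0.8]
finger_gap: 39.9
grip_force: 0.0
```

Emit:
{"op": "servo_tool", "data": {"plan": [[[0,0,0.04,0,0.05],[0,0,0.04,0,0.08],[0.014,-0.038,0,-1,0.08],[0.014,-0.038,0,-1,0.08],[0.014,-0.038,0,-1,0.08],[0.014,-0.038,0,-1,0.08],[0.014,-0.037,0,0,0.08],[0.014,-0.036,0,0,0.08],[0,0,0,0,0.08],[0,0,0,0,0.08]]]}}

```text
time: 8.95
tool_pos: [625.7, 72.6, 184.0]
tcp_rot: [180.0, -0.0, 173.9]
ft_force: [0.3, 0.3, -0.3]
finger_gap: 80.1
grip_force: 0.0
```

```bash
python3 - <<'E'
from h import *
s=snap('wrist','w1.png');print(sense()['tool_pos'],sense()['finger_gap']);t=snap('top')
f=s['frame'];g=t['frame'][150:280,130:340];g=cv2.resize(g,None,fx=2,fy=2)
o=np.zeros((420,560+420-190,3),np.uint8);a=cv2.resize(f,(370,278));o[:278,:370]=a;o[:260,370:790]=g;cv2.imwrite('pics/c4.png',o)
h=cv2.cvtColor(f,cv2.COLOR_BGR2HSV);m=cv2.inRange(h,(20,30,110),(40,255,255));n,l,st,c=cv2.connectedComponentsWithStats(m);i=1+np.argmax(st[1:,4]);print(st[i],c[i],ray(s,*c[i],60))
E
```

```text
[625.33825515  73.58196153 183.84846578] 79.97341588389544
[ 250  188   59   73 1723] [278.18630296 210.23447475] [610.2675078   73.88161775  60.        ]
```

View pics/c4.png

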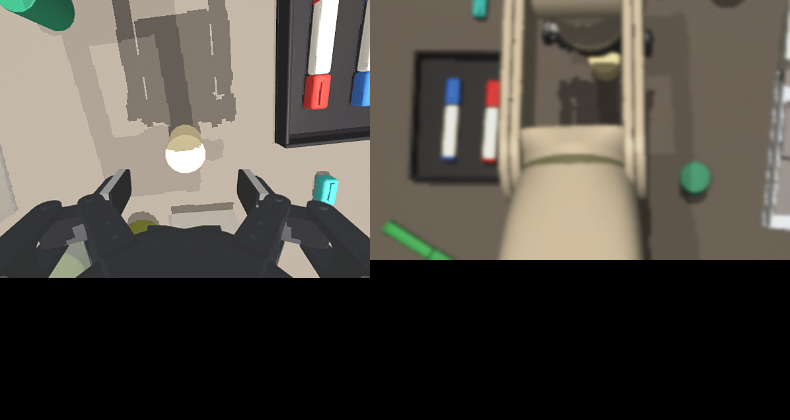

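Both pens lie flat in the pen tray. The ivory top is at wrist pixel (280,238), which is about x 629, y 73.

Emit:
{"op": "servo_tool", "data": {"plan": [[[0.003,0,-0.03,0,0.08],[0,0,-0.03,0,0.08],[0,0,-0.017,0,0.08],[0,0,-0.01,0,0.08],[0,0,0,0,0.06],[0,0,0,0,0.035],[0,0,0,0,0.035],[0,0,0,0,0.035],[0,0,0,0,0.035],[0,0,0,0,0.035]]], "force": 30}}

```text
time: 10.05
tool_pos: [629.7, 73.5, 98.9]
tcp_rot: [180.0, 0.2, 174.0]
ft_force: [-1.0, 0.8, 5.0]
finger_gap: 43.0
grip_force: 31.3
```

Emit:
{"op": "servo_tool", "data": {"plan": [[[0,0,0.04,0,0.035],[0,0,0.04,0,0.035],[-0.014,-0.04,0.01,0,0.035],[-0.014,-0.045,0.01,0,0.035],[-0.014,-0.045,0,0,0.035],[-0.014,-0.045,0,0,0.035],[-0.014,-0.045,0,0,0.035],[-0.014,-0.045,0,0,0.035],[-0.014,-0.045,0,0,0.035],[-0.008,-0.045,0,0,0.035]]]}}

```text
time: 11.05
tool_pos: [521.2, -283.3, 197.2]
tcp_rot: [-180.0, -0.0, 174.0]
ft_force: [0.8, 0.6, -1.7]
finger_gap: 42.8
grip_force: 31.1
```

Emit:
{"op": "servo_tool", "data": {"plan": [[[-0.005,-0.029,0,0,0.035],[0,0,0,0,0.035],[0,0,0,0,0.035],[0,0,0,0,0.035]]]}}

```text
time: 11.45
tool_pos: [517.6, -309.6, 196.8]
tcp_rot: [180.0, -0.0, 174.0]
ft_force: [0.7, 0.1, -0.6]
finger_gap: 42.9
grip_force: 31.2
```

```bash
python3 - <<'E'
from h import *
s=snap('wrist','w2.png');print(sense()['tool_pos'],sense()['finger_gap']);t=snap('top')
f=s['frame'];g=t['frame'][130:290,310:430];g=cv2.resize(g,None,fx=2.4,fy=2.4)
o=np.zeros((420,800,3),np.uint8);o[:384,:512]=cv2.resize(f,(512,384));o[:384,512:800]=g;cv2.imwrite('pics/c5.png',o)
for p in((517.3,-310.8,12),(525.7,-229.2,12),(521.5,-270,30),(425.5,-259,65)): print(np.round(np.array(proj(s,p))*512/560))
E
```

```text
[ 517.7832795  -309.35146851  196.8516877 ] 43.14316079392933
[253. 191.]
[336. 191.]
[298. 196.]
[313.  78.]
```

View pics/c5.png

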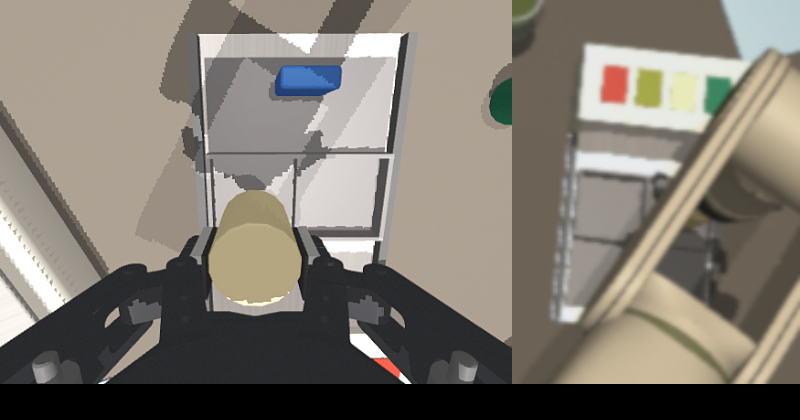

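The right cell is below the held sample. The divider at (297,190), the front wall at y=155 and the handle top at (309,77) all agree with the predictions to a few mm.

Emit:
{"op": "servo_tool", "data": {"plan": [[[0,0,-0.03,0,0.035],[0,0,-0.03,0,0.035],[0,0,-0.015,0,0.035],[0,0,-0.005,0,0.035],[0,0,-0.004,0,0.035],[0,0,-0.002,0,0.035],[0,0,0,0,0.035],[0,0,0,0,0.035]]]}}

```text
time: 12.35
tool_pos: [518.1, -311.0, 112.2]
tcp_rot: [-179.9, 0.1, 174.0]
ft_force: [0.0, 0.5, 0.4]
finger_gap: 42.9
grip_force: 31.2
```

Emit:
{"op": "servo_tool", "data": {"plan": [[[0,0,-0.001,0,0.035],[0,0,0,0,0.035],[0,0,0,0,0.048],[0,0,0,0,0.055],[0,0,0,0,0.06],[0,0,0,0,0.06],[0,0,0.03,0,0.06],[0,0,0.03,0,0.06],[0,0,0.03,0,0.06],[0,0,0,0,0.08]]]}}

```text
time: 13.35
tool_pos: [519.8, -312.1, 205.7]
tcp_rot: [-179.8, 0.4, 174.0]
ft_force: [0.9, -0.8, 0.2]
finger_gap: 72.6
grip_force: 0.0
```

Emit:
{"op": "servo_tool", "data": {"plan": [[[-0.01,0.042,0,0,0.08],[-0.01,0.042,0,0,0.08],[-0.01,0.042,0,0,0.08],[-0.01,0.042,0,0,0.08],[-0.01,0.042,0,0,0.08],[-0.01,0.043,0,0,0.08],[0,0,0,0,0.08],[0,0,0,0,0.08],[0,0,0,0,0.08]]]}}

```text
time: 14.25
tool_pos: [457.7, -58.2, 199.9]
tcp_rot: [-180.0, 0.0, 174.0]
ft_force: [-0.2, 0.7, 0.8]
finger_gap: 80.0
grip_force: 0.0
```

```bash
python3 - <<'E'
from h import *
s=snap('wrist','w3.png');print(sense()['tool_pos'],sense()['finger_gap']);t=snap('top')
f=s['frame'];g=t['frame'][130:290,310:430];g=cv2.resize(g,None,fx=2.4,fy=2.4)
o=np.zeros((420,800,3),np.uint8);o[:384,:512]=cv2.resize(f,(512,384));o[:384,512:800]=g;cv2.imwrite('pics/c6.png',o)
for p in((457,-58,60),(457,-58,0)): print(np.round(np.array(proj(s,p))*512/560))
E
```

```text
[457.73138677 -58.48419413 199.89601174] 79.95272664919216
[255. 204.]
[255. 187.]
```

View pics/c6.png

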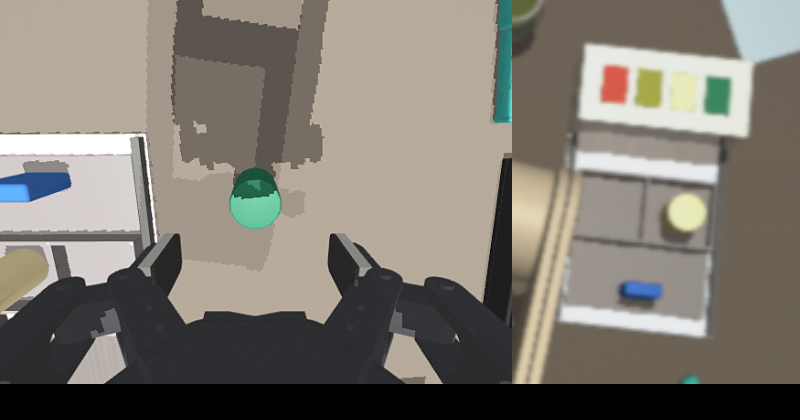

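The green top is at (255,204), exactly as predicted. The ivory sample stands in the right cell at (686,212).

Emit:
{"op": "servo_tool", "data": {"plan": [[[0,0,-0.035,0,0.08],[0,0,-0.035,0,0.08],[0,0,-0.023,0,0.08],[0,0,-0.01,0,0.08],[0,0,0,0,0.06],[0,0,0,0,0.035],[0,0,0,0,0.035],[0,0,0,0,0.035],[0,0,0,0,0.035],[0,0,0,0,0.035]]]}}

```text
time: 15.35
tool_pos: [458.9, -58.0, 98.7]
tcp_rot: [-180.0, 0.2, 174.0]
ft_force: [-0.7, -1.1, 5.6]
finger_gap: 43.2
grip_force: 31.4
```

Emit:
{"op": "servo_tool", "data": {"plan": [[[0,0,0.04,0,0.035],[0,0,0.04,0,0.035],[0.013,-0.034,0.02,0,0.035],[0.013,-0.034,0,0,0.035],[0.014,-0.034,0,0,0.035],[0.014,-0.034,0,0,0.035],[0.014,-0.034,0,0,0.035],[0,0,0,0,0.035],[0,0,-0.03,0,0.035],[0,0,-0.03,0,0.035]]]}}

```text
time: 16.35
tool_pos: [526.3, -228.0, 137.6]
tcp_rot: [-180.0, 0.2, 174.0]
ft_force: [0.4, -0.1, -1.8]
finger_gap: 42.9
grip_force: 31.4
```

Emit:
{"op": "servo_tool", "data": {"plan": [[[0,0,-0.015,0,0.035],[0,0,-0.005,0,0.035],[0,0,-0.004,0,0.035],[0,0,-0.003,0,0.035],[0,0,0,0,0.035],[0,0,0,0,0.035],[0,0,0,0,0.048],[0,0,0,0,0.055],[0,0,0,0,0.06],[0,0,0,0,0.06]]]}}

```text
time: 17.35
tool_pos: [525.6, -227.6, 110.2]
tcp_rot: [-180.0, 0.0, 174.0]
ft_force: [0.3, -0.1, -0.4]
finger_gap: 59.9
grip_force: 0.0
```

Emit:
{"op": "servo_tool", "data": {"plan": [[[0,0,0.03,0,0.06],[0,0,0.03,0,0.06],[0,0,0.03,0,0.06],[-0.03,0.02,0,0,0.04],[-0.04,0.0,0,0,0.02],[-0.04,0,0,0,0],[-0.03,0,0,0,0],[0,0,0,0,0],[0,0,0,0,0]]]}}

```text
time: 18.25
tool_pos: [385.4, -207.8, 200.4]
tcp_rot: [-180.0, 0.1, 173.9]
ft_force: [0.5, -0.6, -0.2]
finger_gap: 0.0
grip_force: 0.0
```

Emit:
{"op": "servo_tool", "data": {"plan": [[[0.0,-0.024,0,0,0],[0.001,-0.024,0,0,0],[0,0,0,0,0],[0,0,-0.03,0,0],[0,0,-0.03,0,0],[0,0,-0.022,0,0],[0,0,0,0,0],[0,0,0,0,0]]]}}

```text
time: 19.05
tool_pos: [386.9, -255.2, 118.2]
tcp_rot: [180.0, -0.0, 174.0]
ft_force: [0.5, 0.1, 0.6]
finger_gap: 0.0
grip_force: 0.0
```

```bash
python3 - <<'E'
from h import *
s=snap('scene','s3.png');print(sense()['tool_pos'],sense()['ft_force']);t=snap('top','t3.png');w=snap('wrist','w4.png')
o=np.zeros((560,800,3),np.uint8);o[:300,:400]=cv2.resize(w['frame'],(400,300));o[:360,410:710]=cv2.resize(t['frame'][145:265,325:425],(300,360));o[310:550,:400]=cv2.resize(s['frame'][140:260,140:340],(400,240));cv2.imwrite('pics/c7.png',o)
E
```

```text
[ 387.46049181 -255.69022182  119.12447837] [-0.19525416 -0.12364346  0.04355853]
```

View pics/c7.png

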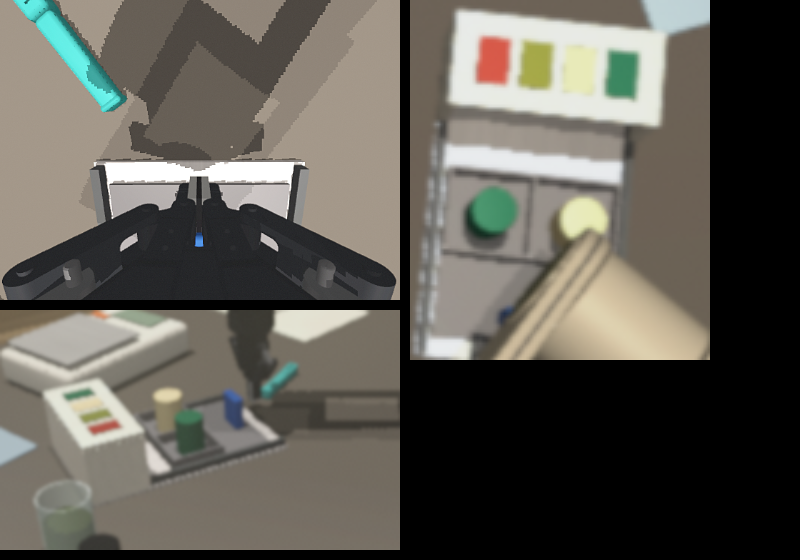

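Both samples stand in their cells, and the closed fingers sit just in front of the handle. Now the push.

Emit:
{"op": "servo_tool", "data": {"plan": [[[0.005,-0.0005,0,0,0],[0.005,-0.0005,0,0,0],[0.005,-0.0005,0,0,0],[0.005,-0.0005,0,0,0],[0.01,-0.001,0,0,0],[0.01,-0.001,0,0,0],[0.01,-0.001,0,0,0],[0.01,-0.001,0,0,0],[0.01,-0.001,0,0,0],[0.01,-0.001,0,0,0]]]}}

```text
time: 20.2
tool_pos: [467.4, -263.7, 117.9]
tcp_rot: [-180.0, -0.0, 174.0]
ft_force: [-2.9, -1.5, -0.2]
finger_gap: 0.1
grip_force: 0.9
```

Emit:
{"op": "servo_tool", "data": {"plan": [[[0.008,-0.001,0,0,0],[0.008,-0.001,0,0,0],[0.008,-0.001,0,0,0],[0.006,-0.0005,0,0,0],[0.005,-0.0005,0,0,0],[0.003,-0.0005,0,0,0],[0,0,0,0,0]]]}}

```text
time: 20.9
tool_pos: [505.0, -268.2, 118.1]
tcp_rot: [-180.0, 0.0, 174.0]
ft_force: [-0.3, 0.2, 0.3]
finger_gap: -0.4
grip_force: 0.0
```

Emit:
{"op": "servo_tool", "data": {"plan": [[[0.003,0,0,0,0],[0.003,-0.0005,0,0,0],[0.003,-0.0005,0,0,0],[0.003,0,0,0,0],[0.003,-0.0005,0,0,0],[0.002,0,0,0,0]]]}}

```text
time: 21.5
tool_pos: [521.8, -269.7, 118.0]
tcp_rot: [-180.0, 0.0, 174.0]
ft_force: [-1.1, -0.8, 0.3]
finger_gap: 0.1
grip_force: 0.8
```

Emit:
{"op": "servo_tool", "data": {"plan": [[[0.002,0,0,0,0],[0.002,-0.0005,0,0,0],[0.002,0,0,0,0]]]}}

```text
time: 21.8
tool_pos: [527.6, -270.1, 118.0]
tcp_rot: [-180.0, -0.0, 174.0]
ft_force: [-2.1, -1.2, -0.3]
finger_gap: -0.3
grip_force: 0.8
```

Emit:
{"op": "servo_tool", "data": {"plan": [[[0.002,0,0,0,0],[0.001,-0.0005,0,0,0],[0.001,0,0,0,0]]]}}

```text
time: 22.1
tool_pos: [531.6, -270.4, 117.9]
tcp_rot: [180.0, -0.0, 174.0]
ft_force: [-1.9, 0.5, -0.0]
finger_gap: -0.1
grip_force: 0.8
```

Emit:
{"op": "servo_tool", "data": {"plan": [[[0.001,0,0,0,0],[0.001,0,0,0,0],[0.001,-0.0005,0,0,0]]]}}

```text
time: 22.4
tool_pos: [532.1, -270.6, 117.9]
tcp_rot: [179.9, -0.4, 174.0]
ft_force: [-22.5, 5.4, 17.4]
finger_gap: -0.3
grip_force: 11.1
```

Emit:
{"op": "servo_tool", "data": {"plan": [[[0.001,0,0,0,0],[0.001,0,0,0,0],[0.001,-0.0005,0,0,0]]]}}

```text
time: 22.7
tool_pos: [532.6, -270.7, 117.8]
tcp_rot: [179.9, -0.7, 174.0]
ft_force: [-39.3, 9.1, 29.6]
finger_gap: -0.5
grip_force: 19.7
```

Emit:
{"op": "servo_tool", "data": {"plan": [[[-0.006,0.0005,0,0,0],[-0.01,0.001,0,0,0],[-0.02,0.002,0,0,0],[-0.03,0.003,0,0,0],[0,0,0.03,0,0],[-0.02,0,0.04,0,0],[-0.02,0.04,0.03,0,0],[0,0.04,0,0,0],[0,0.04,0,0,0],[0,0.04,0,0,0]]]}}

```text
time: 23.7
tool_pos: [432.8, -106.7, 216.4]
tcp_rot: [-180.0, 0.1, 173.9]
ft_force: [1.7, 0.8, 0.6]
finger_gap: 0.3
grip_force: 0.0
```

```bash
python3 - <<'E'
from h import *
print(sense()['tool_pos'],sense()['ft_force'])
s=snap('scene','s5.png');t=snap('top','t5.png')
o=np.zeros((560,800,3),np.uint8);o[:380,:440]=cv2.resize(s['frame'][120:310,130:350],(440,380));o[:420,450:800]=cv2.resize(t['frame'][115:285,290:430],(350,420));o[385:555,:440]=cv2.resize(t['frame'][90:260,80:330],(440,170));cv2.imwrite('pics/c8.png',o)
# handle-to-shelf distance
f=t['frame'];h=cv2.cvtColor(f,cv2.COLOR_BGR2HSV);m=cv2.inRange(h,(105,130,50),(125,255,255));m[:, :330]=0;m[:,420:]=0;m[:190]=0
p=np.argwhere(m)
if len(p): P=np.array([ray(t,u,v,65)[:2] for v,u in p]);print('handle',len(p),P.mean(0),(P.mean(0)-[423.5,-257.1]))
E
```

```text
[ 432.81705275 -106.72999707  216.43654328] [1.68180555 0.84543951 0.59533204]
handle 97 [ 546.82546381 -269.33478805] [123.32546381 -12.23478805]
```

View pics/c8.png

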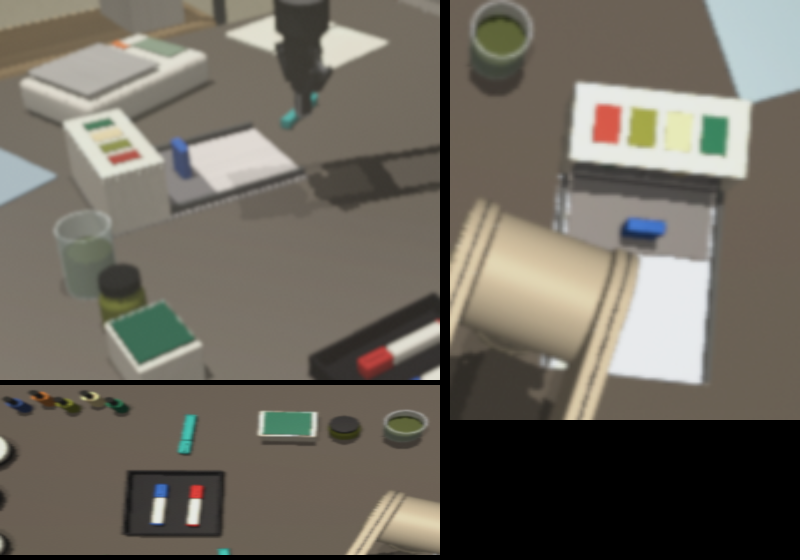

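The sample tray is home: the handle moved about 124 mm along the slide to its stop. Both pens lie flat in the pen tray, and the beaker, card box and paint jar are where they started.

```bash
python3 -c "
from bench import r
print(r.hand_in())"
```

```text
the job is handed in; nothing more can be done
None
```

I handed the job in at about 24 s: both pens lie flat in the pen tray, and the sample tray is pushed home against its stop. Both samples were standing in their cells just before the push; the shelf hides them now, so I couldn't see them afterwards.

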